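Clamp the corked vial in the painting stand with the inner knob

ROBOT

A 6-joint arm with a two-finger parallel gripper is mounted at the origin on the work surface. World frame = base frame: x ahead of the robot, y to its left, z up, the work surface at z = 0. Lengths are in m, angles in rad, forces in N, time in s.
With the tool pointing down it reaches from about 0.425 to 0.95 m from the base axis. Payload 3.5 kg.
Tool frame: the origin (TCP) lies on the centre line of the jaws, within the pads' length; the fingertips stand 14 mm ahead of it and the grasp point (between the pads) lies 5 mm behind it (tips_ahead is the distance from the TCP to the fingertips, in m); y points along the fingers, z is the direction in which the jaws open and shut, and the axes are right-handed (so a half turn about y gives the same grasp; the last joint's range is limited). The gripper opens to 85 mm and grips with 20 to 120 N. Pads are 22 mm wide; open, the fingers measure 114 mm over their backs; the gripper's body (76 mm by 85 mm) begins 54 mm behind the grasp point. The pads swing forward as they close: fully open they stand 13 mm farther back than shut.
Start: joints at [-1.381, 0.286, 1.577, -0, 1.279, -0.15], TCP at [0.225, -0.636, 0.245] pointing down, gripper open.
Joint ranges: [-2.77, 2.77], [-0.9, 2.22], [0.21, 2.48], [-1.53, 4.67], [0.24, 2.81], [-2.84, 2.84]. Speed limits (rad/s): [2.79, 2.79, 3.14, 3.14, 3.14, 3.14].

INTERFACE

Orientations are given as a unit quaternion [x, y, z, w].
In Python, from plant import get_state, read_camera, sign_off, tips_ahead gives the robot as it stands.
- The arm moves only by the tool send_rows, never from a script. Its argument "plan" is a list of rows, each a list of 2 entries, a list of its own where there are three numbers: the shift along the tool's x, y, z in units of 12 cm (1.0 is 12 cm), then the turn, a rotation vector about the tool's x, y, z in units of 360 degrees (1.0 is 360 degrees). In form: [[[tx, ty, tz], [rx, ry, rz]], ...]. A call has 1 to 12 rows; each row shifts and turns the commanded pose from where the row before left it, along the tool's axes as they then stand; what a row does not reach is not made up. A row lasts 1/10 s, in which the tool goes at most 50 mm and 8.59 degrees, less where a joint would pass 70% of its speed; a pose out of reach is approached as far as the arm can. A call with a number of a shift or a turn outside -1 to 1 is refused whole. A call with a gripper value outside its range is refused whole. "gripper" is the closure, from 0 (fully open) to 1 (shut), set as the call begins (left out, the last holds). The fingers move at their own pace and stop on an object; "grip_force" is the grip in N (left out, the last holds). Time passes only in rows, so rows that do not move let the fingers close. It gives the time, the measured TCP pose, the force and the opening at its end, in the units of the state.
- get_state(): the state, without advancing time (a new reading comes with each control period).
- read_camera(name): name is "scene" or "top" or "wrist"; returns a dict with "img" (420x560x3 uint8, blue, green, red), "fx", "fy", "cx", "cy" (pixels), "world_from_camera" (4x4, takes a point from camera to world coordinates); the wrist camera has in their place "mount" (4x4, takes a point from camera to tool coordinates, whose origin is the TCP and whose axes are the tool frame's). Camera axes: x right, y down, z forward; pixel columns grow to the right and rows downward; lengths in m; the calibration is good to about 2 mm. The wrist camera is an equidistant fisheye: a pixel r from the principal point sees the ray r / f radians off the axis. A picture is of the moment at which its call begins: read the wrist's pose just before it. There is no depth.
- sign_off(): hands the job in, once; it reports no verdict.
The state is a dict: "time": time; "qpos": joint angles; "dq": joint speeds; "joint_efforts": joint torques, N m; "eef_pos": TCP position; "tcp_rot": TCP orientation; "contact_force": force on the tool from outside, world axes, zero at the start; "wrist_torque": the same for the moment, N m; "opening": opening from 0.0 (shut) to 1.0 (fully open).
Only numpy, scipy, OpenCV 4.12 (cv2) and the standard library are available. Lean on these libraries where they do the work, as an engineer would, in place of code of your own. Each camera call takes 0.05 s, during which the arm holds its last target. There are 200 camera calls.

TASK

Stand the corked vial upright on the grey painting stand, between the orange jaw and the upright grey stop and about midway along them, and let go of it. Then turn only the small silver inner knob of the nested dial clockwise until the jaw holds the glass snugly against the stop, with about 10 N (6 to 16 N will do; 20 N would crack it), and take the hand away. Move the jaw only by that knob, do not let the black outer ring turn along, and leave the loupe, the spring clamp and the paint pot where they are.

Things in the scene. Friction and masses are not known exactly. Their poses are not given: they have to be found in the camera images.
- stand: Grey plastic painting stand, fixed to the table: base plate 90 (x) x 210 (y) x 20 mm high; origin at the centre of its underside; the dial is at its -y end, the stop at its +y end, the jaw slides along its y between them.
- seat (a point): On the stand's top face (20 mm above the table): where the centre of the vial's underside rests when pushed flat against the stop, midway along it; axes as the stand's. The flat upright grey stop (36 mm wide, 20 mm high) closes the +y side, the orange jaw the -y side. The free gap starts 5 to 11 mm wider than the vial (not reported), so the vial can be set down with its centre 2.5 mm to the -y side of this point.
- dial (a point): Point on the dial's upright axis at the top face of the inner knob, 52 mm above the table. The silver knob is round, 26 mm in diameter, knurled, and stands 18 mm proud of the black outer ring (60 mm diameter, top face 34 mm above the table). A red line on the knob's top and a white line on the ring show how they stand.
- knob (a joint): Inner knob, rad, 0 at the start, grows clockwise from above, end stop 2.8; stays where left. Closes the jaw 8 mm per rad. Free, it takes about 0.15 N m to turn. Once the vial is hard against the stop (at 0.6 to 1.4 rad, it varies), the jaw's spring (4 N/mm) adds 3.2 N of clamping per 0.1 rad, and each 10 N of clamping adds 0.08 N m to the turning torque.
- ring (a joint): Black outer ring, rad, clockwise from above; it turns freely (0.03 N m) if rubbed and must stay as found (within 0.11 rad).
- ring_mark (a point): White mark on the outer ring's top face, 27 mm from the dial axis.
- jaw: Orange sprung jaw, 36 mm wide, 8 mm thick, top 20 mm above the stand's top; its upright face looks to the stop; moved by the knob alone, not by hand. Origin on the slide that carries it, at a distance from the face that differs from case to case by up to 6 mm.
- vial_mid (a point): Centre (33 mm above its underside) of the glass vial: glass 26 mm in diameter and 52 mm high, with a 20 mm diameter cork on top, 66 mm high in all, 50 g. It stands upright on the table at the start; axis z is its own axis. Held by the upper half of the glass, the fingers clear the 20 mm high jaw and stop.
- vial: The same vial; origin at the centre of its underside.
- loupe: Stubby aluminium magnifier loupe on a 54 mm wide round base, 40 mm high, standing; bystander. Origin at the centre of its underside.
- clamp: Steel spring clamp with red grips, 80 x 40 x 15 mm, lying flat; bystander. Origin at the centre of its underside.
- pot: Small paint jar with blue cap, 34 mm in diameter, 38 mm high, behind the stand; bystander. Origin at the centre of its underside.
Mind the look-alikes: they are no part of the job. Of the things shaped like the stand, the grey one is meant.

How it is judged:
By the outcome, as a careful person would: the job done as asked, in the order asked, and still so for the second after the job is handed in, with the robot touching nothing.
It also fails if it takes over 72 s, if anything falls off the work surface, if the arm or the gripper's body presses on something with over 40 N, if the wrist force passes 120 N, or if a joint passes its speed limit or range.

## Working session

There is one attempt and no reset: what is moved stays moved. The work goes in short steps, Python scripts to look and compute and a tool call to move; the robot and the scene stay as the last step left them, time stands still between calls to the robot, and variables do not carry over. Pictures are saved under pics/ and viewed, about 8 in all and at most 12, crops included, and the job is handed in when it is done.

Besides the shell and the picture viewer there is one more tool, called after "Call:" by a JSON object that holds its "api" and its "payload". send_rows: Moves the arm, as the interface text tells. Its arguments: {"type":"object","properties":{"plan":{"type":"array"},"gripper":{"type":"number"},"grip_force":{"type":"number"}},"required":["plan"]}

```bash
mkdir -p pics; ls
cat > h.py <<'E'
import numpy as np, cv2
from scipy.spatial.transform import Rotation as R
from plant import get_state, read_camera, sign_off, tips_ahead
def ray(c,u,v):
    T=np.array(c["world_from_camera"]);d=T[:3,:3]@np.array([(u-c["cx"])/c["fx"],(v-c["cy"])/c["fy"],1.]);return T[:3,3],d
def onz(c,u,v,z):
    o,d=ray(c,u,v);return o+d*(z-o[2])/d[2]
def proj(c,p):
    T=np.linalg.inv(np.array(c["world_from_camera"]));q=T[:3,:3]@np.array(p)+T[:3,3];return q[0]/q[2]*c["fx"]+c["cx"],q[1]/q[2]*c["fy"]+c["cy"]
E
python3 - <<'E'
from h import *
s=get_state();print(s,tips_ahead)
for n in("top","scene"):
    c=read_camera(n);np.save(n+".npy",c,allow_pickle=True);cv2.imwrite(f"pics/{n}0.png",c["img"]);print(n,c["fx"],c["cx"],c["cy"],np.round(c["world_from_camera"],3))
E
```

```text
pics
{'time': 0.0, 'qpos': array([-1.38103140e+00,  2.87172127e-01,  1.57822528e+00,  1.76240557e-05,
        1.27859722e+00, -1.50010276e-01]), 'dq': array([ 9.27227393e-06, -1.97030856e-03, -9.57488942e-04, -1.21104735e-03,
        1.16628748e-04, -1.45596040e-03]), 'joint_efforts': array([-7.94311709e-04, -4.05982339e+01, -2.92626625e+01, -2.15006826e-04,
        5.84664289e-03,  7.82092513e-06]), 'eef_pos': array([ 0.22486317, -0.63576223,  0.2439167 ]), 'tcp_rot': array([-0.11956071,  0.69777609, -0.69607774,  0.11953888]), 'contact_force': array([-0.53588282, -0.20380492, -0.18707439]), 'wrist_torque': array([-0.02957355, -0.00550013, -0.03060508]), 'opening': 1.0012188898681338} 0.014
top 498.8955658305126 271.43998543008354 209.48070599811211 [[ 2.00e-02 -9.80e-01  2.00e-01  3.44e-01]
 [-1.00e+00 -2.00e-02  1.00e-03 -7.00e-03]
 [ 3.00e-03 -2.00e-01 -9.80e-01  1.03e+00]
 [ 0.00e+00  0.00e+00  0.00e+00  1.00e+00]]
scene 461.46565537680095 279.89736715638264 201.16718838192722 [[ 0.496  0.707 -0.504  0.943]
 [ 0.869 -0.404  0.287 -0.223]
 [-0.    -0.58  -0.814  0.707]
 [ 0.     0.     0.     1.   ]]
```

View pics/top0.png

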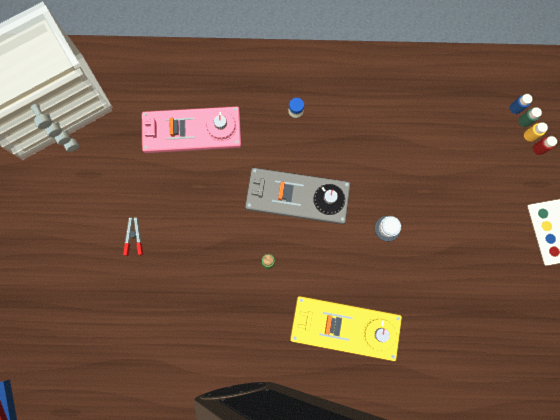

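View pics/scene0.png

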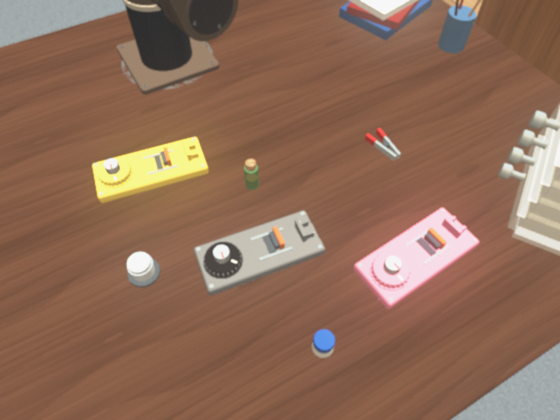

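Top view: grey stand at (298,196), with its black dial at (330,198), jaw at (285,191) and stop at (258,186). Look-alikes are the pink stand (190,130) and the yellow stand (346,328). The vial with its cork is at (267,261) and is the only one. The paint pot (296,107), loupe (388,228), clamp (132,237) and the bottles at top right (520–545,100–145) are not the vial. I choose the grey stand and the vial, and will check both in a close crop.

Run:
```python
from h import *
t=np.load("top.npy",allow_pickle=True).item();s=np.load("scene.npy",allow_pickle=True).item()
I=t["img"];hsv=cv2.cvtColor(I,cv2.COLOR_BGR2HSV)
m=((hsv[...,1]<60)&(hsv[...,2]>70)).astype(np.uint8);m[:150]=0;m[240:]=0;m[:,:235]=0;m[:,360:]=0
m=cv2.morphologyEx(m,cv2.MORPH_CLOSE,np.ones((7,7)))
cs=max(cv2.findContours(m,0,2)[0],key=cv2.contourArea);r=cv2.minAreaRect(cs);print(r)
b=cv2.boxPoints(r);W=np.array([onz(t,*p,0.02) for p in b]);print(W.round(4),W.mean(0).round(4),[np.linalg.norm(W[i]-W[i-1]).round(4) for i in range(4)])
def blob(c,box,lo,hi):
    x0,y0,x1,y1=box;h=cv2.cvtColor(c["img"],cv2.COLOR_BGR2HSV)[y0:y1,x0:x1]
    k=cv2.inRange(h,lo,hi);n,_,st,ce=cv2.connectedComponentsWithStats(k);i=1+np.argmax(st[1:,4]);return ce[i]+[x0,y0],st[i]
for nm,c,box in(("top",t,(255,248,282,275)),("scene",s,(240,152,265,192))):
    u,st=blob(c,box,(5,90,120),(22,255,255));print(nm,"cork",u,st,onz(c,*u,0.066).round(4))
for nm,c,box in(("top",t,(318,184,345,212)),("scene",s,(208,238,236,268))):
    u,st=blob(c,box,(0,0,150),(180,70,255));print(nm,"knob",u,st,onz(c,*u,0.052).round(4))
for nm,c,box in(("top",t,(270,175,300,210)),("scene",s,(265,222,292,250))):
    u,st=blob(c,box,(5,150,120),(18,255,255));print(nm,"jaw",u,st,onz(c,*u,0.04).round(4))
a=cv2.resize(I[160:275,235:355],None,fx=4,fy=4,interpolation=2);d=cv2.resize(s["img"][150:265,245:325],None,fx=4,fy=4,interpolation=2)
cv2.imwrite("pics/crop.png",np.hstack([a,d]))
```

```text
((297.6784973144531, 195.47677612304688), (101.36598205566406, 43.06817626953125), 8.530765533447266)
[[ 0.5494  0.0504  0.02  ]
 [ 0.641   0.0398  0.02  ]
 [ 0.6128 -0.1707  0.02  ]
 [ 0.5222 -0.1565  0.02  ]] [ 0.5813 -0.0592  0.02  ] [np.float64(0.2086), np.float64(0.0922), np.float64(0.2123), np.float64(0.0917)]
top cork [267.80263158 259.56578947] [ 8  7 10 10 76] [ 0.4418 -0.0006  0.066 ]
scene cork [252.29196051 168.90550071] [  0   0  25  40 709] [ 0.4596 -0.004   0.066 ]
top knob [329.81818182 195.43181818] [  4   3  15  16 132] [ 0.5749 -0.1225  0.052 ]
scene knob [220.86190476 251.62380952] [  5   6  17  16 210] [ 0.5771 -0.1239  0.052 ]
top jaw [280.92424242 190.62121212] [ 8  7  6 18 66] [ 0.5857 -0.0242  0.04  ]
scene jaw [280.         242.33333333] [12 15  6 10 18] [ 0.6033 -0.0287  0.04  ]
```

View pics/crop.png

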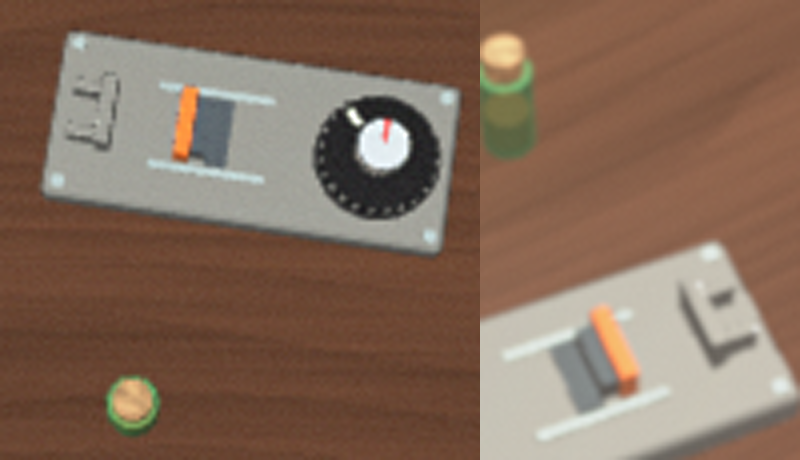

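The crop shows the grey stand with its ring (377,157), knob (384,145), jaw (185,125) and stop (95,110), plus the green corked vial (131,400). The choice is confirmed. Next I work out the geometry.

Run:
```python
from h import *
t=np.load("top.npy",allow_pickle=True).item();s=np.load("scene.npy",allow_pickle=True).item()
def T(x,y,z):return onz(t,x/4+234.6,y/4+159.6,z)
def S(x,y,z):return onz(s,(x-480)/4+244.6,y/4+149.6,z)
sc=[T(*p,0.02) for p in((79,42),(449,97),(430,236),(57,180))]
c=np.mean(sc,0);d=(sc[0]+sc[3]-sc[1]-sc[2])[:2];yh=d/np.linalg.norm(d);xh=np.array([yh[1],-yh[0]])
e=(sc[0]+sc[1]-sc[2]-sc[3])[:2];print("c",c,"yh",yh,"from short",e/np.linalg.norm(e),xh)
L=lambda p:((p[:2]-c[:2])@xh*1e3,(p[:2]-c[:2])@yh*1e3)
for n,p in dict(ring=T(377,157,.034),knob=T(384,145,.052),knob2=np.array([.5771,-.1239]),stopa=T(118,76,.04),stopb=T(108,150,.04),jawa=T(184,87,.04),jawb=T(173,158,.04),Sstopa=S(682,282,.04),Sstopb=S(718,365-8,.04),Sjawa=S(612,308,.04),Sjawb=S(637,385,.04),Sscr=S(711,252,.02),Sscr2=S(781,386,.02),Tscr1=sc[0],Tscr4=sc[3]).items(): print(n,p.round(4),np.round(L(p),1))
print("cork",T(131,399,.066),S(503,46,.066), "vial base S",S(508,150,0))
```

```text
c [ 0.58375732 -0.05999369  0.02      ] yh [0.1311232  0.99136608] from short [ 0.99112584 -0.13292695] [ 0.99136608 -0.1311232 ]
ring [ 0.5719 -0.1226  0.034 ] [ -3.6 -63.6]
knob [ 0.574  -0.1241  0.052 ] [ -1.2 -64.8]
knob2 [ 0.5771 -0.1239] [  1.8 -64.2]
stopa [0.6103 0.0108 0.04  ] [17.  73.6]
stopb [0.5713 0.0149 0.04  ] [-22.2  72.7]
jawa [ 0.6052 -0.0232  0.04  ] [16.4 39.3]
jawb [ 0.5678 -0.0182  0.04  ] [-21.3  39.4]
Sstopa [0.5778 0.0159 0.04  ] [-15.9  74.4]
Sstopb [0.6175 0.0098 0.04  ] [24.3 73.6]
Sjawa [ 0.5743 -0.0169  0.04  ] [-15.   41.5]
Sjawb [ 0.6124 -0.0265  0.04  ] [24. 37.]
Sscr [0.5595 0.0426 0.02  ] [-37.5  98.5]
Sscr2 [0.6334 0.0326 0.02  ] [37.1 98.3]
Tscr1 [0.6337 0.032  0.02  ] [37.4 97.8]
Tscr4 [0.5594 0.0414 0.02  ] [-37.4  97.3]
cork [4.42212633e-01 2.87745183e-04 6.60000000e-02] [0.44159472 0.00148961 0.066     ] vial base S [ 0.44927247 -0.00371383  0.        ]
```

```bash
cat >> h.py <<'E'
C=np.array([.5838,-.0600]);YH=np.array([.1311,.9914]);XH=np.array([.9914,-.1311])
def st2w(x,y): return C+x*XH+y*YH
def go(p,zdir=None):
    """print tool-axis shift (units) and turn (units) from the present pose to p, tool down, z along zdir"""
    s=get_state();Rm=R.from_quat(s["tcp_rot"]).as_matrix()
    if zdir is None: zdir=Rm[:2,2]
    z=np.array([*zdir,0.])/np.linalg.norm(zdir);y=np.array([0,0,-1.])
    if z@Rm[:,2]<0:z=-z
    G=np.column_stack([np.cross(y,z),y,z])
    sh=Rm.T@(np.array(p)-s["eef_pos"]);tr=R.from_matrix(Rm.T@G).as_rotvec()
    print("t",round(s["time"],2),"pos",s["eef_pos"].round(4),"shift u",(sh/.12).round(4),"turn u",(tr/2/np.pi).round(4),"q",s["qpos"].round(2),"op",round(s["opening"],3))
    print("F",s["contact_force"].round(2),"M",s["wrist_torque"].round(3));return Rm
E
python3 - <<'E'
from h import *
print(go([.442,.001,.15],XH).round(3)); print(st2w(0,.0575),st2w(0,-.0645))
E
```

```text
t 0.1 pos [ 0.2249 -0.6358  0.2441] shift u [-3.4742  0.7944 -4.399 ] turn u [ 0.0003 -0.175  -0.0002] q [-1.38  0.29  1.58  0.    1.28 -0.15] op 0.999
F [ 0.16 -0.61 -0.07] M [-0.017 -0.016 -0.021]
[[-0.943 -0.     0.333]
 [-0.333  0.002 -0.943]
 [-0.    -1.    -0.002]]
[ 0.59133825 -0.0029945 ] [ 0.57534405 -0.1239453 ]
```

Call:
{"api": "send_rows", "payload": {"plan": [[[-0.29,0,-0.195],[0,0,0]],[[-0.29,0,-0.195],[0,0,0]],[[-0.29,0,-0.195],[0,0,0]],[[-0.29,0,-0.195],[0,0,0]],[[-0.29,0,-0.195],[0,0,0]],[[-0.29,0,-0.195],[0,0,0]],[[-0.29,0,-0.195],[0,0,0]]], "gripper": 0}}

```text
time: 0.8
eef_pos: [0.4007, -0.399, 0.2448]
tcp_rot: [-0.12, 0.697, -0.697, 0.119]
contact_force: [0.8, -0.7, -0.5]
opening: 1.003
```

Call:
{"api": "send_rows", "payload": {"plan": [[[-0.158,0,-0.298],[0,0,0]],[[-0.158,0,-0.298],[0,0,0]],[[-0.158,0,-0.298],[0,0,0]],[[-0.158,0,-0.298],[0,0,0]],[[-0.158,0,-0.298],[0,0,0]],[[-0.158,0,-0.298],[0,0,0]],[[-0.158,0,-0.298],[0,0,0]],[[-0.158,0,-0.298],[0,0,0]],[[-0.158,0,-0.298],[0,0,0]],[[-0.158,0,-0.298],[0,0,0]]]}}

```text
time: 1.8
eef_pos: [0.4593, 0.0013, 0.245]
tcp_rot: [-0.12, 0.697, -0.697, 0.119]
contact_force: [0.8, 0.1, -0.0]
opening: 1.001
```

Call:
{"api": "send_rows", "payload": {"plan": [[[0,0,0],[0,-0.0219,0]],[[0,0,0],[0,-0.0219,0]],[[0,0,0],[0,-0.0219,0]],[[0,0,0],[0,-0.0219,0]],[[0,0,0],[0,-0.0219,0]],[[0,0,0],[0,-0.0219,0]],[[0,0,0],[0,-0.0219,0]],[[0,0,0],[0,-0.0219,0]],[[0,0,0],[0,0,0]]]}}

```text
time: 2.7
eef_pos: [0.4593, -0.0003, 0.2448]
tcp_rot: [-0.467, 0.532, -0.531, 0.466]
contact_force: [0.2, 0.2, 0.3]
opening: 0.998
```

Run:
```python
from h import *
print(go([.442,.001,.13],XH).round(3))
s=get_state();c=read_camera("wrist");np.save("w1.npy",c,allow_pickle=True);np.save("w1s.npy",s,allow_pickle=True)
print(c["fx"],c["cx"],c["cy"],np.round(c["mount"],3));cv2.imwrite("pics/w1.png",c["img"])
```

```text
t 2.7 pos [ 4.593e-01 -3.000e-04  2.448e-01] shift u [ 0.0078  0.9572 -0.1436] turn u [ 0.0001  0.0002 -0.    ] q [-0.22 -0.21  2.09 -0.    1.26 -0.09] op 0.998
F [0.17 0.23 0.29] M [-0.019 -0.035  0.043]
[[-0.13  -0.001  0.992]
 [-0.992  0.    -0.13 ]
 [-0.    -1.    -0.001]]
325.19226210127806 275.89267117135176 208.9577235501382 [[-0.     0.952  0.307 -0.079]
 [-0.    -0.307  0.952 -0.129]
 [ 1.     0.     0.     0.   ]
 [ 0.     0.     0.     1.   ]]
```

View pics/w1.png

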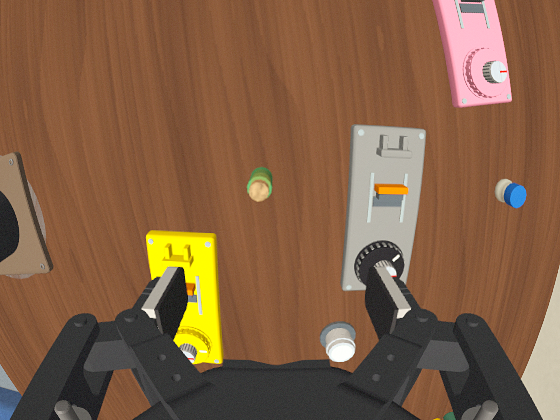

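The wrist picture shows the vial's cork at (260,190), the grey stand's screws at (361,131) and (419,134), the stop at (396,150) and the jaw at (391,189). I cross-check these against the other views.

```bash
cat >> h.py <<'E'
def won(c,s,u,v,z):
    a=np.array([u-c["cx"],v-c["cy"]]);r=np.hypot(*a);th=r/c["fx"]
    d=np.array([*(a/r*np.sin(th)),np.cos(th)]);M=np.array(c["mount"]);Rm=R.from_quat(s["tcp_rot"]).as_matrix()
    o=Rm@M[:3,3]+s["eef_pos"];d=Rm@M[:3,:3]@d;return o+d*(z-o[2])/d[2]
def loc(p): return np.round([(p[:2]-C)@XH*1e3,(p[:2]-C)@YH*1e3],1)
E
python3 - <<'E'
from h import *
c=np.load("w1.npy",allow_pickle=True).item();s=np.load("w1s.npy",allow_pickle=True).item()
print("cork",won(c,s,260,189,.066))
for n,u,v,z in(("scrL",361,131,.02),("scrR",419,134,.02),("scrBL",349,286,.02),("jawL",375,194,.04),("jawfaceR",408,185.5,.04),("jawfaceL",376,185,.04),("stopfrontR",411,157,.04),("stopfrontL",380,155,.04),("ring",380,264,.034)): print(n,loc(won(c,s,u,v,z)))
h=cv2.resize(c["img"][110:300,335:435],None,fx=3,fy=3,interpolation=2);v=cv2.resize(c["img"][160:210,230:290],None,fx=5,fy=5,interpolation=2);o=np.zeros((570,600,3),np.uint8);o[:,:300]=h;o[:250,300:]=v;cv2.imwrite("pics/w1c.png",o)
E
```

```text
cork [0.44391674 0.00153261 0.066     ]
scrL [-37.4  98. ]
scrR [33.7 98.5]
scrBL [-37.  -96.6]
jawL [-22.6  31.3]
jawfaceR [16.2 41.6]
jawfaceL [-22.3  41.4]
stopfrontR [16.6 73.9]
stopfrontL [-20.2  74.5]
ring [ -4.4 -58.3]
```

View pics/w1c.png

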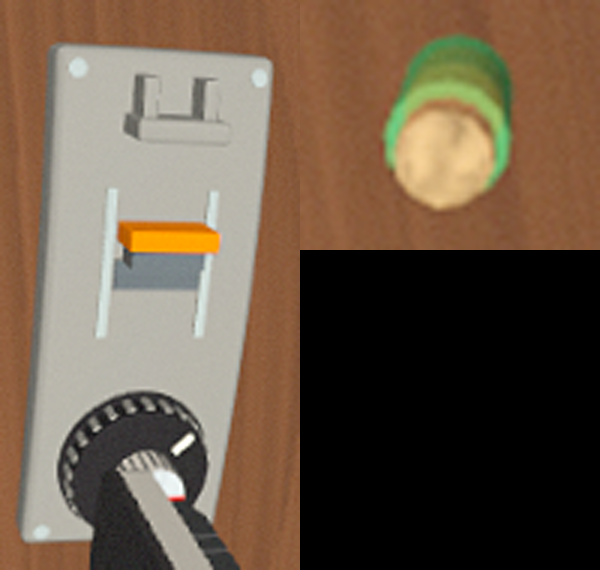

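Call:
{"api": "send_rows", "payload": {"plan": [[[0.007,0,-0.138],[0,0,0]],[[0,0.28,0],[0,0,0]],[[0,0.28,0],[0,0,0]],[[0,0.28,0],[0,0,0]],[[0,0.28,0],[0,0,0]],[[0,0.28,0],[0,0,0]],[[0,0.13,0],[0,0,0]],[[0,0.127,0],[0,0,0]],[[0,0,0],[0,0,0]]]}}

```text
time: 3.65
eef_pos: [0.4411, 0.0013, 0.0442]
tcp_rot: [-0.467, 0.534, -0.53, 0.465]
contact_force: [-0.1, 0.3, 0.8]
opening: 1.0
```

Call:
{"api": "send_rows", "payload": {"plan": [[[0,0,0],[0,0,0]],[[0,0,0],[0,0,0]],[[0,0,0],[0,0,0]],[[0,0,0],[0,0,0]],[[0,0,0],[0,0,0]],[[0,0,0],[0,0,0]],[[0,0,0],[0,0,0]],[[0,0,0],[0,0,0]],[[0,0,0],[0,0,0]],[[0,0,0],[0,0,0]]], "gripper": 1, "grip_force": 25}}

```text
time: 4.65
eef_pos: [0.4436, 0.0008, 0.0472]
tcp_rot: [0.466, -0.531, 0.532, -0.467]
contact_force: [-1.9, 0.1, 6.0]
opening: 0.296
```

Run:
```python
from h import *
go([.5913,-.003,.12],XH)
s=get_state();c=read_camera("wrist");np.save("w2.npy",c,allow_pickle=True);np.save("w2s.npy",s,allow_pickle=True)
d=read_camera("scene")["img"]
o=np.hstack([c["img"][90:420,100:460],cv2.resize(d[100:240,180:320],(330,330))]);cv2.imwrite("pics/w2.png",o)
```

```text
t 4.65 pos [0.4436 0.0008 0.0472] shift u [-0.1283 -0.6056  1.2247] turn u [-0.0001  0.0002  0.    ] q [-0.23  0.05  2.26 -0.    0.83 -0.1 ] op 0.296
F [-1.86  0.05  6.02] M [ 0.06   0.276 -0.034]
```

View pics/w2.png

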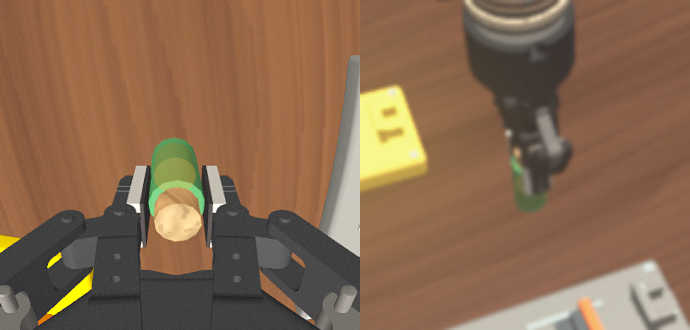

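Call:
{"api": "send_rows", "payload": {"plan": [[[0,-0.1,0],[0,0,0]],[[0,-0.25,0],[0,0,0]],[[0,-0.25,0],[0,0,0]],[[0,-0.2,0],[0,0,0]],[[-0.032,0,0.306],[0,0,0]],[[-0.032,0,0.306],[0,0,0]],[[-0.032,0,0.306],[0,0,0]],[[-0.032,0,0.306],[0,0,0]],[[0,0,0],[0,0,0]],[[0,0,0],[0,0,0]],[[0,0,0],[0,0,0]]]}}

```text
time: 5.85
eef_pos: [0.5895, -0.0027, 0.1421]
tcp_rot: [-0.467, 0.532, -0.531, 0.466]
contact_force: [-1.0, -0.2, -0.8]
opening: 0.293
```

Run:
```python
from h import *
go([.5913,-.003,.070],XH)
s=get_state();c=read_camera("wrist");np.save("w3.npy",c,allow_pickle=True);np.save("w3s.npy",s,allow_pickle=True)
d=read_camera("top")["img"];e=read_camera("scene")["img"]
o=np.hstack([cv2.resize(c["img"][130:330,180:370],(380,400),interpolation=2),cv2.resize(e[170:290,210:330],(400,400),interpolation=2)]);cv2.imwrite("pics/w3.png",o)
```

```text
t 5.85 pos [ 0.5895 -0.0027  0.1421] shift u [6.00e-04 6.01e-01 1.59e-02] turn u [ 0.0003  0.0002 -0.    ] q [-0.18  0.21  1.87 -0.    1.06 -0.05] op 0.293
F [-1.03 -0.22 -0.82] M [ 0.009  0.038 -0.023]
```

View pics/w3.png

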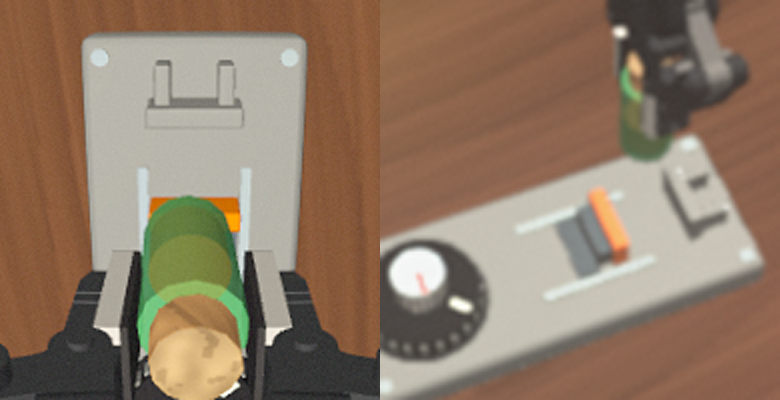

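Run:
```python
from h import *
c=np.load("w3.npy",allow_pickle=True).item();s=np.load("w3s.npy",allow_pickle=True).item()
for n,x,y,z in(("stopL",147,126,.04),("stopR",242,126,.04),("jawL",151,212,.04),("jawR",239,210,.04),("scrL",99,58,.02),("scrR",289,58,.02)): print(n,loc(won(c,s,180+x/2,130+y/2,z)))
print("vial now", loc(s["eef_pos"]))
# jaw column profile
I=c["img"].astype(int);print([tuple(I[v,183+75]) for v in range(224,250,2)])
print([tuple(I[v,275]) for v in range(172,198,2)])
```

```text
stopL [-18.3  74. ]
stopR [16.7 74.1]
jawL [-17.5  39.8]
jawR [16.4 40.7]
scrL [-38.3  96.3]
scrR [36.2 96.5]
vial now [-1.8 57.6]
[(np.int64(173), np.int64(183), np.int64(187)), (np.int64(173), np.int64(183), np.int64(185)), (np.int64(133), np.int64(150), np.int64(195)), (np.int64(0), np.int64(108), np.int64(201)), (np.int64(0), np.int64(107), np.int64(206)), (np.int64(55), np.int64(126), np.int64(155)), (np.int64(73), np.int64(137), np.int64(84)), (np.int64(73), np.int64(145), np.int64(98)), (np.int64(70), np.int64(137), np.int64(101)), (np.int64(61), np.int64(126), np.int64(101)), (np.int64(70), np.int64(130), np.int64(104)), (np.int64(62), np.int64(127), np.int64(100)), (np.int64(68), np.int64(125), np.int64(99))]
[(np.int64(173), np.int64(181), np.int64(185)), (np.int64(171), np.int64(182), np.int64(185)), (np.int64(173), np.int64(182), np.int64(185)), (np.int64(156), np.int64(166), np.int64(171)), (np.int64(112), np.int64(119), np.int64(122)), (np.int64(116), np.int64(124), np.int64(124)), (np.int64(152), np.int64(162), np.int64(162)), (np.int64(174), np.int64(185), np.int64(187)), (np.int64(173), np.int64(184), np.int64(186)), (np.int64(172), np.int64(182), np.int64(183)), (np.int64(169), np.int64(179), np.int64(182)), (np.int64(163), np.int64(173), np.int64(177)), (np.int64(170), np.int64(180), np.int64(184))]
```

Call:
{"api": "send_rows", "payload": {"plan": [[[0,0.1,0.012],[0,0,0]],[[0,0.15,0],[0,0,0]],[[0,0.15,0],[0,0,0]],[[0,0.12,0],[0,0,0]],[[0,0.06,0],[0,0,0]],[[0,0.025,0],[0,0,0]],[[0,0,0],[0,0,0]],[[0,0,0],[0,0,0]],[[0,0,0],[0,0,0]]]}}

```text
time: 6.9
eef_pos: [0.5929, -0.0032, 0.0709]
tcp_rot: [0.466, -0.531, 0.532, -0.467]
contact_force: [0.9, 0.6, 0.1]
opening: 0.292
```

Call:
{"api": "send_rows", "payload": {"plan": [[[0,0.008,0],[0,0,0]],[[0,0,0],[0,0,0]],[[0,0,0],[0,0,0]]]}}

```text
time: 7.2
eef_pos: [0.5923, -0.0031, 0.0691]
tcp_rot: [0.466, -0.531, 0.532, -0.466]
contact_force: [-0.3, 0.3, -0.7]
opening: 0.294
```

Call:
{"api": "send_rows", "payload": {"plan": [[[0,0.004,0],[0,0,0]],[[0,0,0],[0,0,0]],[[0,0,0],[0,0,0]]]}}

```text
time: 7.5
eef_pos: [0.5921, -0.0031, 0.0684]
tcp_rot: [-0.466, 0.531, -0.531, 0.466]
contact_force: [0.2, -0.6, -0.6]
opening: 0.295
```

Call:
{"api": "send_rows", "payload": {"plan": [[[0,0.005,0],[0,0,0]],[[0,0,0],[0,0,0]],[[0,0,0],[0,0,0]]]}}

```text
time: 7.8
eef_pos: [0.5922, -0.0031, 0.0678]
tcp_rot: [-0.466, 0.531, -0.531, 0.466]
contact_force: [0.2, 0.4, -0.5]
opening: 0.294
```

Call:
{"api": "send_rows", "payload": {"plan": [[[0,0.005,0],[0,0,0]],[[0,0,0],[0,0,0]],[[0,0,0],[0,0,0]]]}}

```text
time: 8.1
eef_pos: [0.5923, -0.0031, 0.0674]
tcp_rot: [0.466, -0.531, 0.532, -0.466]
contact_force: [-0.3, 0.5, 0.5]
opening: 0.295
```

Call:
{"api": "send_rows", "payload": {"plan": [[[0,0.005,0],[0,0,0]],[[0,0,0],[0,0,0]],[[0,0,0],[0,0,0]]]}}

```text
time: 8.4
eef_pos: [0.5924, -0.0031, 0.0673]
tcp_rot: [0.466, -0.531, 0.531, -0.466]
contact_force: [-3.1, 0.5, 5.4]
opening: 0.289
```

Call:
{"api": "send_rows", "payload": {"plan": [[[0,0.004,0],[0,0,0]],[[0,0,0],[0,0,0]],[[0,0,0],[0,0,0]]]}}

```text
time: 8.7
eef_pos: [0.5924, -0.0031, 0.0673]
tcp_rot: [0.466, -0.531, 0.531, -0.466]
contact_force: [-4.4, 0.9, 7.3]
opening: 0.293
```

Call:
{"api": "send_rows", "payload": {"plan": [[[0,-0.004,0],[0,0,0]],[[0,0,0],[0,0,0]],[[0,0,0],[0,0,0]],[[0,0,0],[0,0,0]],[[0,0,0],[0,0,0]],[[0,0,0],[0,0,0]],[[0,0,0],[0,0,0]]], "gripper": 0}}

```text
time: 9.4
eef_pos: [0.5922, -0.0031, 0.0666]
tcp_rot: [-0.466, 0.531, -0.531, 0.466]
contact_force: [0.2, -0.1, -0.3]
opening: 0.999
```

Call:
{"api": "send_rows", "payload": {"plan": [[[0,-0.1,0],[0,0,0]],[[0,-0.2,0],[0,0,0]],[[0,-0.25,0],[0,0,0]],[[0,-0.25,0],[0,0,0]],[[0,-0.1,0],[0,0,0]],[[0,0,0],[0,0,0]],[[0,0,0],[0,0,0]]]}}

```text
time: 10.1
eef_pos: [0.5916, -0.003, 0.1738]
tcp_rot: [-0.467, 0.532, -0.531, 0.466]
contact_force: [-0.2, -0.1, -0.3]
opening: 1.0
```

Run:
```python
from h import *
print(go([.5753,-.1239,.15],XH).round(3))
s=get_state();c=read_camera("wrist");np.save("w4.npy",c,allow_pickle=True);np.save("w4s.npy",s,allow_pickle=True)
e=read_camera("scene")["img"]
o=np.hstack([cv2.resize(c["img"][130:330,180:370],(380,400),interpolation=2),cv2.resize(e[190:290,210:320],(420,400),interpolation=2)]);cv2.imwrite("pics/w4.png",o)
```

```text
t 10.1 pos [ 0.5916 -0.003   0.1738] shift u [ 1.0165  0.1982 -0.0036] turn u [ 0.0002  0.0002 -0.    ] q [-0.18  0.17  1.85  0.    1.12 -0.05] op 1.0
F [-0.21 -0.09 -0.3 ] M [ 0.022  0.021 -0.018]
[[-0.13  -0.001  0.992]
 [-0.992  0.    -0.13 ]
 [-0.    -1.    -0.001]]
```

View pics/w4.png

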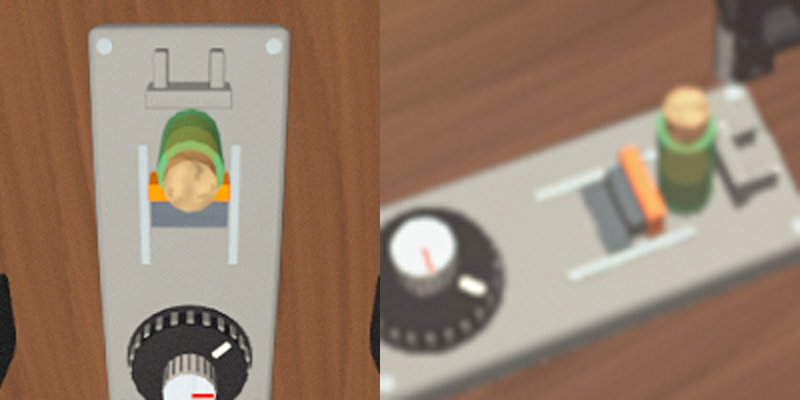

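The vial stands upright on the stand between jaw and stop, with the cork at crop (190,187), and the fingers are clear. The ring is untouched, with its white mark at (222,349). Next I refine the dial axis and the fingertip reach.

Run:
```python
from h import *
c=np.load("w2.npy",allow_pickle=True).item()
M=np.array(c["mount"])
for u,v in((248,257),(233,257),(303,257),(318,257)):
    a=np.array([u-c["cx"],v-c["cy"]]);r=np.hypot(*a);th=r/c["fx"];d=M[:3,:3]@np.array([*(a/r*np.sin(th)),np.cos(th)]);o=M[:3,3]
    for x in(-.011,0): print(u,x,(o+d*(x-o[0])/d[0]).round(4))
c=np.load("w4.npy",allow_pickle=True).item();s=np.load("w4s.npy",allow_pickle=True).item()
I=c["img"];h=cv2.cvtColor(I,cv2.COLOR_BGR2HSV)
k=((h[...,1]<40)&(h[...,2]>205)).astype(np.uint8);k[:300]=0;k[360:]=0;k[:,:245]=0;k[:,310:]=0
k=cv2.morphologyEx(k,cv2.MORPH_CLOSE,np.ones((7,7)));cn=max(cv2.findContours(k,0,2)[0],key=cv2.contourArea);e=cv2.fitEllipse(cn);print(e,cv2.boundingRect(cn));p=won(c,s,*e[0],.052);print("knob",p,loc(p))
b=(h[...,2]<70).astype(np.uint8);b[:275]=0;b[365:]=0;b[:,:235]=0;b[:,320:]=0
b=cv2.morphologyEx(b,cv2.MORPH_OPEN,np.ones((3,3)));cn=max(cv2.findContours(b,0,2)[0],key=cv2.contourArea);x,y,w,hh=cv2.boundingRect(cn);print(x,y,w,hh)
for u,v in((x,y+hh*.45),(x+w,y+hh*.45),(x+w/2,y)):print(loc(won(c,s,u,v,.034)))
cv2.imwrite("pics/w4k.png",cv2.resize(I[270:420,200:350],None,fx=4,fy=4,interpolation=2))
```

```text
248 -0.011 [-0.011   0.0076 -0.0129]
248 0 [ 0.      0.0298 -0.015 ]
233 -0.011 [-0.011   0.0074 -0.0199]
233 0 [ 0.      0.0296 -0.0232]
303 -0.011 [-0.011   0.0076  0.0129]
303 0 [0.     0.0298 0.0149]
318 -0.011 [-0.011   0.0075  0.0199]
318 0 [0.     0.0296 0.0231]
((274.1130676269531, 326.6780700683594), (19.34876251220703, 25.12084197998047), 91.24581909179688) (262, 317, 26, 20)
knob [ 0.57419452 -0.12335922  0.052     ] [ -1.2 -64.1]
246 283 58 52
[-29.4 -52.7]
[ 28.5 -52.5]
[ -0.4 -24.8]
```

View pics/w4k.png

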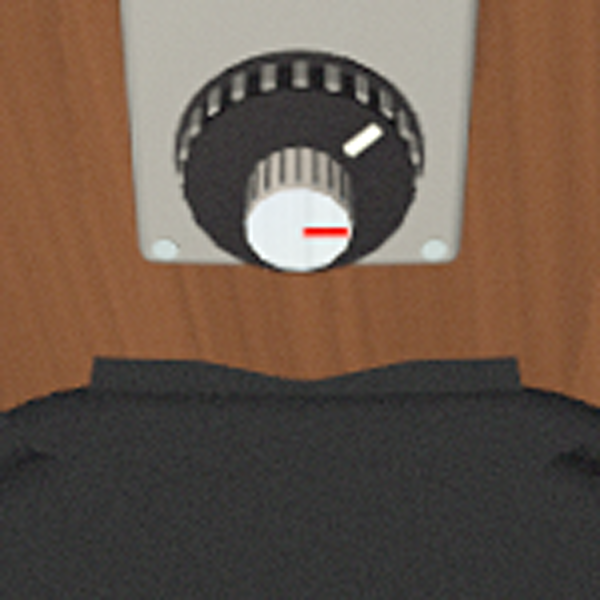

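The knob top's centre is at crop (298,230), with the red line pointing right. It comes out at about stand-local (-0.6,-64.4) mm. I move over it and go down.

Call:
{"api": "send_rows", "payload": {"plan": [[[0.254,0,-0.002],[0,0,0]],[[0.254,0,-0.002],[0,0,0]],[[0.254,0,-0.002],[0,0,0]],[[0.254,0,-0.002],[0,0,0]],[[0,0.2,0],[0,0,0]],[[0,0.25,0],[0,0,0]],[[0,0.2,0],[0,0,0]],[[0,0.1,0],[0,0,0]],[[0,0.05,0],[0,0,0]],[[0,0,0],[0,0,0]],[[0,0,0],[0,0,0]],[[0,0,0],[0,0,0]]]}}

```text
time: 11.4
eef_pos: [0.5764, -0.1242, 0.0801]
tcp_rot: [0.466, -0.531, 0.532, -0.467]
contact_force: [0.3, 0.5, -0.3]
opening: 0.999
```

Run:
```python
from h import *
go([.57476,-.12377,.0515],XH)
```

```text
t 11.4 pos [ 0.5764 -0.1242  0.0801] shift u [-0.0016  0.2385 -0.0147] turn u [-0.0004  0.0002  0.0001] q [-0.38  0.29  1.9  -0.    0.95 -0.25] op 0.999
F [ 0.27  0.49 -0.32] M [-0.023 -0.064 -0.013]
```

Call:
{"api": "send_rows", "payload": {"plan": [[[0,0.1,-0.006],[0,0,0]],[[0,0.1,0],[0,0,0]],[[0,0.025,0],[0,0,0]],[[0,0,0],[0,0,0]],[[0,0,0],[0,0,0]],[[0,0,0],[0,0,0]],[[0,0,0],[0,0,0]]]}}

```text
time: 12.1
eef_pos: [0.575, -0.1239, 0.0521]
tcp_rot: [0.466, -0.531, 0.532, -0.467]
contact_force: [0.5, 0.6, 0.2]
opening: 1.002
```

Run:
```python
from h import *
go([.57476,-.12377,.0515],XH)
```

```text
t 12.1 pos [ 0.575  -0.1239  0.0521] shift u [-0.0012  0.0051 -0.0026] turn u [-0.0001  0.0002  0.    ] q [-0.38  0.33  1.91  0.    0.9  -0.25] op 1.002
F [0.55 0.59 0.15] M [ 0.025  0.005 -0.026]
```

Call:
{"api": "send_rows", "payload": {"plan": [[[0,0,0],[0,0,0]],[[0,0,0],[0,0,0]],[[0,0,0],[0,0,0]],[[0,0,0],[0,0,0]],[[0,0,0],[0,0,0]],[[0,0,0],[0,0,0]],[[0,0,0],[0,0,0]],[[0,0,0],[0,0,0]],[[0,0,0],[0,0,0]],[[0,0,0],[0,0,0]]], "gripper": 1, "grip_force": 50}}

```text
time: 13.1
eef_pos: [0.5742, -0.1237, 0.052]
tcp_rot: [-0.467, 0.532, -0.531, 0.466]
contact_force: [-5.2, 1.2, 4.9]
opening: 0.28
```

Run:
```python
from h import *
go([.57476,-.12377,.0515],XH)
s=get_state();c=read_camera("wrist");np.save("w5.npy",c,allow_pickle=True);np.save("w5s.npy",s,allow_pickle=True)
e=read_camera("scene")["img"]
o=np.hstack([cv2.resize(c["img"][150:330,180:370],(422,400),interpolation=2),cv2.resize(e[220:290,190:260],(370,400),interpolation=2)]);cv2.imwrite("pics/w5.png",o)
```

```text
t 13.1 pos [ 0.5742 -0.1237  0.052 ] shift u [-0.0002  0.0038  0.0044] turn u [ 0.0003  0.0002 -0.    ] q [-0.38  0.33  1.91 -0.    0.9  -0.25] op 0.28
F [-5.21  1.22  4.92] M [0.159 0.722 0.005]
```

View pics/w5.png

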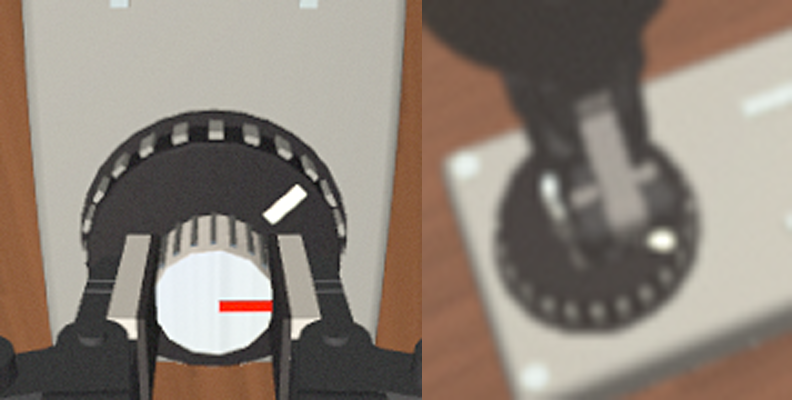

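The grip is good: the knob sits centred between the pads with the red line at crop (245,306), and the fingers stand above the ring (white mark at 285,203). I relieve the side load and turn.

Call:
{"api": "send_rows", "payload": {"plan": [[[0,-0.002,-0.005],[0,0,0]],[[0,0,0],[0,0.008,0]],[[0,0,0],[0,0.008,0]],[[0,0,0],[0,0.008,0]],[[0,0,0],[0,0.008,0]],[[0,0,0],[0,0.008,0]],[[0,0,0],[0,0.008,0]]]}}

```text
time: 13.9
eef_pos: [0.5743, -0.1238, 0.052]
tcp_rot: [0.381, -0.596, 0.596, -0.381]
contact_force: [-2.2, -0.0, 2.8]
opening: 0.276
```

```bash
cat > tq.py <<'E'
from h import *
s=get_state();Rm=R.from_quat(s["tcp_rot"]).as_matrix()
R0=R.from_quat(np.load("w5s.npy",allow_pickle=True).item()["tcp_rot"]).as_matrix()
r=R.from_matrix(R0.T@Rm).as_rotvec();print("turned",r.round(3),"F",s["contact_force"].round(1),"M",s["wrist_torque"].round(3),"q6",s["qpos"][5].round(3),"e6",s["joint_efforts"][5].round(3),"pos",s["eef_pos"].round(4),"t",round(s["time"],2))
E
python3 tq.py
```

```text
turned [0.002 0.303 0.   ] F [-2.2 -0.   2.8] M [0.122 0.345 0.159] q6 0.048 e6 -0.114 pos [ 0.5743 -0.1238  0.052 ] t 13.9
```

Call:
{"api": "send_rows", "payload": {"plan": [[[0,0,0],[0,0.008,0]],[[0,0,0],[0,0.008,0]],[[0,0,0],[0,0.008,0]],[[0,0,0],[0,0.008,0]],[[0,0,0],[0,0.008,0]],[[0,0,0],[0,0.008,0]]]}}

```text
time: 14.5
eef_pos: [0.5745, -0.1238, 0.052]
tcp_rot: [0.287, -0.646, 0.647, -0.287]
contact_force: [-1.3, -0.7, 2.1]
opening: 0.278
```

```bash
python3 tq.py
```

```text
turned [0.003 0.605 0.   ] F [-1.3 -0.7  2.1] M [0.049 0.27  0.168] q6 0.35 e6 -0.111 pos [ 0.5745 -0.1238  0.052 ] t 14.5
```

Call:
{"api": "send_rows", "payload": {"plan": [[[0,0,0],[0,0.008,0]],[[0,0,0],[0,0.008,0]],[[0,0,0],[0,0.008,0]],[[0,0,0],[0,0.008,0]]]}}

```text
time: 14.9
eef_pos: [0.5745, -0.1239, 0.052]
tcp_rot: [0.22, -0.671, 0.672, -0.221]
contact_force: [-0.5, -0.1, 1.8]
opening: 0.277
```

```bash
python3 tq.py; python3 tq.py
```

```text
turned [0.003 0.806 0.001] F [-0.5 -0.1  1.8] M [0.023 0.227 0.115] q6 0.551 e6 -0.111 pos [ 0.5745 -0.1239  0.052 ] t 14.9
turned [0.003 0.806 0.001] F [-0.5 -0.1  1.8] M [0.023 0.227 0.115] q6 0.551 e6 -0.111 pos [ 0.5745 -0.1239  0.052 ] t 14.9
```

Call:
{"api": "send_rows", "payload": {"plan": [[[0,0,0],[0,0.008,0]],[[0,0,0],[0,0.008,0]]]}}

```text
time: 15.1
eef_pos: [0.5746, -0.124, 0.052]
tcp_rot: [0.186, -0.682, 0.682, -0.187]
contact_force: [-1.0, -0.7, 2.0]
opening: 0.277
```

```bash
python3 tq.py
```

```text
turned [0.003 0.906 0.001] F [-1.  -0.7  2. ] M [0.054 0.209 0.185] q6 0.651 e6 -0.11 pos [ 0.5746 -0.124   0.052 ] t 15.1
```

Call:
{"api": "send_rows", "payload": {"plan": [[[0,0,0],[0,0.008,0]],[[0,0,0],[0,0.008,0]]]}}

```text
time: 15.3
eef_pos: [0.5746, -0.124, 0.052]
tcp_rot: [0.152, -0.69, 0.691, -0.153]
contact_force: [0.0, -0.2, 2.3]
opening: 0.281
```

```bash
python3 tq.py
python3 - <<'E'
from h import *
s=get_state();c=read_camera("wrist");np.save("w6.npy",c,allow_pickle=True);np.save("w6s.npy",s,allow_pickle=True)
t=read_camera("top")["img"];e=read_camera("scene")["img"]
o=np.hstack([cv2.resize(c["img"][60:340,130:420],(414,400),interpolation=2),cv2.resize(e[190:280,235:325],(380,400),interpolation=2)]);cv2.imwrite("pics/w6.png",o)
E
```

```text
turned [3.000e-03 1.007e+00 1.000e-03] F [ 0.  -0.2  2.3] M [-0.038  0.152  0.185] q6 0.752 e6 -0.1 pos [ 0.5746 -0.124   0.052 ] t 15.3
```

View pics/w6.png

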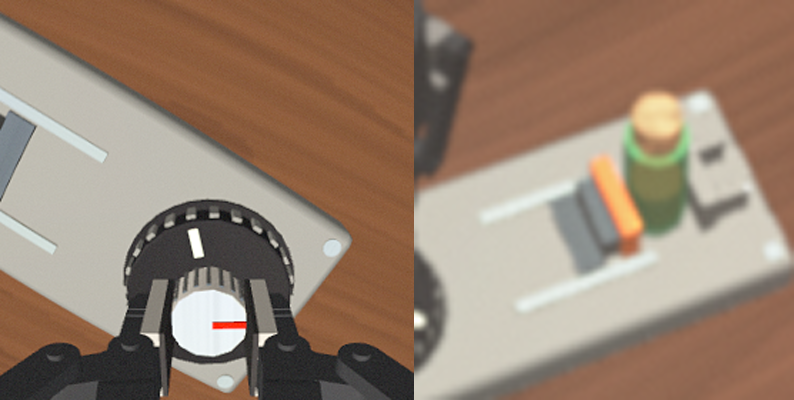

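The scene half shows the jaw (615,205) close to the vial (655,165). In the wrist half the red line is still on the finger axis and the ring mark is unmoved relative to the stand. I track jaw and cork centroids plus averaged torque to find the moment of hard contact.

```bash
cat > tr.py <<'E'
from h import *
def cen(I,c,box,lo,hi,z):
    x0,y0,x1,y1=box;h=cv2.cvtColor(I,cv2.COLOR_BGR2HSV)[y0:y1,x0:x1];k=cv2.inRange(h,lo,hi);n,_,st,ce=cv2.connectedComponentsWithStats(k)
    if n<2:return None
    i=1+np.argmax(st[1:,4]);return loc(onz(c,ce[i][0]+x0,ce[i][1]+y0,z)),int(st[i,4])
M=[];E=[];out={}
for i in range(3):
    for n in("top","scene"):
        s=get_state();M.append(s["wrist_torque"][2]);E.append(s["joint_efforts"][5]);c=read_camera(n);out.setdefault(n,[]).append(c)
print("M",np.round(M,3),"mean",np.mean(M).round(3),"e6",np.mean(E).round(4),"q6",s["qpos"][5].round(3),"t",round(s["time"],2))
for n in out:
    c=out[n][0];I=np.mean([o["img"] for o in out[n]],0).astype(np.uint8);np.save(f"last_{n}.npy",I)
    jb=(255,175,300,210) if n=="top" else (262,215,300,252);cb=(245,165,285,200) if n=="top" else (270,200,310,232)
    print(n,"jaw",cen(I,c,jb,(5,215,150),(16,255,255),.04),"cork",cen(I,c,cb,(12,80,150),(24,170,255),.086))
E
python3 tr.py; python3 tq.py
```

```text
M [-0.014 -0.004 -0.015  0.     0.026  0.004] mean -0.0 e6 -0.0083 q6 0.75 t 15.7
top jaw None cork (array([-1. , 60.5]), 76)
scene jaw None cork (array([ 3.3, 59. ]), 139)
turned [3.000e-03 1.005e+00 1.000e-03] F [ 0.8 -1.   1.1] M [-0.141 -0.158  0.074] q6 0.75 e6 0.014 pos [ 0.5746 -0.124   0.052 ] t 15.75
```

Call:
{"api": "send_rows", "payload": {"plan": [[[0,0,0],[0,0.008,0]],[[0,0,0],[0,0.008,0]]]}}

```text
time: 15.95
eef_pos: [0.5746, -0.124, 0.052]
tcp_rot: [0.117, -0.697, 0.698, -0.118]
contact_force: [0.1, -0.9, 0.9]
opening: 0.28
```

```bash
python3 tq.py; python3 tr.py
```

```text
turned [3.000e-03 1.107e+00 1.000e-03] F [ 0.1 -0.9  0.9] M [-0.178 -0.092  0.194] q6 0.852 e6 -0.081 pos [ 0.5746 -0.124   0.052 ] t 15.95
M [ 0.194 -0.008 -0.05  -0.013 -0.036  0.029] mean 0.019 e6 0.0376 q6 0.85 t 16.2
top jaw None cork (array([-0.9, 60.6]), 77)
scene jaw None cork (array([ 3.4, 59.1]), 140)
```

```bash
cat > jw.py <<'E'
from h import *
def run(n,I):
    c=np.load(n+".npy",allow_pickle=True).item()
    h=cv2.cvtColor(I,cv2.COLOR_BGR2HSV);b=(262,170,305,212) if n=="top" else (262,215,300,258);x0,y0,x1,y1=b
    k=cv2.inRange(h[y0:y1,x0:x1],(3,195,150),(18,255,255));cc,_,st,ce=cv2.connectedComponentsWithStats(k);i=1+np.argmax(st[1:,4]);m=_==i
    ys,xs=np.nonzero(m);w=(I[y0:y1,x0:x1].astype(float)[m][:,2]-I[y0:y1,x0:x1].astype(float)[m][:,0])
    p=np.array([ (xs*w).sum()/w.sum()+x0,(ys*w).sum()/w.sum()+y0]);print(n,"px",p.round(2),"area",st[i,4],"loc",loc(onz(c,*p,.035)))
if __name__=="__main__":
    for n in("top","scene"):
        run(n,np.load(n+".npy",allow_pickle=True).item()["img"]);run(n,np.load(f"last_{n}.npy"))
E
python3 jw.py
```

```text
top px [280.04 198.  ] area 3 loc [-17.2  35.4]
top px [276.46 198.  ] area 2 loc [-18.4  42.6]Traceback (most recent call last):
  File "jw.py", line 10, in <module>
    run(n,np.load(n+".npy",allow_pickle=True).item()["img"]);run(n,np.load(f"last_{n}.npy"))
    ~~~^^^^^^^^^^^^^^^^^^^^^^^^^^^^^^^^^^^^^^^^^^^^^^^^^^^^^
  File "jw.py", line 5, in run
    k=cv2.inRange(h[y0:y1,x0:x1],(3,195,150),(18,255,255));cc,_,st,ce=cv2.connectedComponentsWithStats(k);i=1+np.argmax(st[1:,4]);m=_==i
                                                                                                              ~~~~~~~~~^^^^^^^^^^
    return _wrapfunc(a, 'argmax', axis=axis, out=out, **kwds)
    return bound(*args, **kwds)
ValueError: attempt to get argmax of an empty sequence
```

```bash
sed -i 's/(3,195,150),(18,255,255)/(2,140,120),(16,255,255)/' jw.py; python3 jw.py
```

```text
top px [280.95 190.33] area 67 loc [-1.  35.9]
top px [277.26 189.85] area 68 loc [-1.1 43.5]
scene px [277.94 237.02] area 56 loc [ 1.6 35.4]
scene px [283.63 237.18] area 49 loc [ 5.5 44.2]
```

Call:
{"api": "send_rows", "payload": {"plan": [[[0,0,0],[0,0.008,0]],[[0,0,0],[0,0.007,0]]]}}

```text
time: 16.45
eef_pos: [0.5746, -0.124, 0.052]
tcp_rot: [0.084, -0.702, 0.702, -0.085]
contact_force: [3.0, -1.9, -0.1]
opening: 0.278
```

```bash
python3 tq.py; python3 tr.py; python3 jw.py
```

```text
turned [3.000e-03 1.201e+00 1.000e-03] F [ 3.  -1.9 -0.1] M [-0.319 -0.318  0.213] q6 0.946 e6 -0.011 pos [ 0.5746 -0.124   0.052 ] t 16.45
M [0.213 0.07  0.053 0.013 0.03  0.108] mean 0.081 e6 0.0781 q6 0.944 t 16.7
top jaw None cork (array([-0.9, 60.6]), 77)
scene jaw None cork (array([ 3.3, 59.1]), 138)
top px [280.95 190.33] area 67 loc [-1.  35.9]
top px [277.19 189.84] area 67 loc [-1.1 43.7]
scene px [277.94 237.02] area 56 loc [ 1.6 35.4]
scene px [283.61 237.19] area 52 loc [ 5.5 44.2]
```

Call:
{"api": "send_rows", "payload": {"plan": [[[0,0,0],[0,0.007,0]],[[0,0,0],[0,0.007,0]]]}}

```text
time: 16.95
eef_pos: [0.5746, -0.1241, 0.052]
tcp_rot: [0.053, -0.705, 0.705, -0.054]
contact_force: [3.1, -3.5, -1.2]
opening: 0.278
```

```bash
python3 tq.py; python3 tr.py; python3 jw.py
```

```text
turned [3.000e-03 1.288e+00 1.000e-03] F [ 3.1 -3.5 -1.2] M [-0.495 -0.509  0.201] q6 1.034 e6 -0.006 pos [ 0.5746 -0.1241  0.052 ] t 16.95
M [0.201 0.055 0.039 0.052 0.07  0.033] mean 0.075 e6 0.0867 q6 1.032 t 17.2
top jaw None cork (array([-1. , 60.7]), 76)
scene jaw None cork (array([ 3.3, 59.1]), 139)
top px [280.95 190.33] area 67 loc [-1.  35.9]
top px [277.22 189.69] area 66 loc [-0.8 43.7]
scene px [277.94 237.02] area 56 loc [ 1.6 35.4]
scene px [283.6  237.01] area 50 loc [ 5.2 44.3]
```

```bash
cat > rl.py <<'E'
from h import *
def red(c,s):
    I=c["img"];h=cv2.cvtColor(I,cv2.COLOR_BGR2HSV);k=(cv2.inRange(h,(0,180,150),(4,255,255))|cv2.inRange(h,(176,180,150),(180,255,255)))
    n,l,st,ce=cv2.connectedComponentsWithStats(k);i=1+np.argmax(st[1:,4]);ys,xs=np.nonzero(l==i)
    P=np.array([won(c,s,u,v,.052)[:2] for u,v in zip(xs,ys)]);d=np.linalg.svd(P-P.mean(0))[2][0]
    d=d*np.sign(d@(P.mean(0)-np.array([.57476,-.12377])));return np.arctan2(d[1],d[0]),len(xs),P.mean(0)
def ringm(c,s,z=.034):
    I=c["img"];h=cv2.cvtColor(I,cv2.COLOR_BGR2HSV);k=cv2.inRange(h,(0,0,200),(180,45,255));n,l,st,ce=cv2.connectedComponentsWithStats(k)
    return [(round(np.degrees(np.arctan2(*(p[:2]-[.57476,-.12377])[::-1])),1),round(np.hypot(*(p[:2]-[.57476,-.12377]))*1e3,1)) for i in range(1,n) if st[i,4]>8 for p in [won(c,s,*ce[i],z)] if 18<np.hypot(*(p[:2]-[.57476,-.12377]))*1e3<33]
def rep(c,s,n):
    a=red(c,s);y=R.from_quat(s["tcp_rot"]).as_matrix()[:2,2];print(n,"red",round(a[0],3),a[1],"tool z",round(np.arctan2(y[1],y[0]),3),"ring",ringm(c,s))
if __name__=="__main__":
    for n in("w4","w5","w6"): rep(np.load(n+".npy",allow_pickle=True).item(),np.load(n+"s.npy",allow_pickle=True).item(),n)
    s=get_state();c=read_camera("wrist");rep(c,s,"now");cv2.imwrite("pics/w7.png",c["img"])
E
python3 rl.py
```

```text
w4 red 0.116 23 tool z -0.13 ring [(np.float64(35.5), np.float64(20.7))]
w5 red -0.136 87 tool z -0.13 ring [(np.float64(35.6), np.float64(21.0)), (np.float64(-147.3), np.float64(27.7)), (np.float64(-48.2), np.float64(27.1))]
w6 red -1.114 93 tool z -1.137 ring [(np.float64(36.2), np.float64(20.9)), (np.float64(156.3), np.float64(27.3)), (np.float64(-105.4), np.float64(27.8))]
now red -1.405 98 tool z -1.417 ring [(np.float64(37.0), np.float64(21.0)), (np.float64(140.1), np.float64(27.2)), (np.float64(-121.4), np.float64(27.8))]
```

Knob turn is about 1.27–1.29 rad, the ring mark is within 1.5° of where it was, and the jaw stalled at about 7.75 mm (0.97 rad). That gives about 10 N. I release and retreat.

Call:
{"api": "send_rows", "payload": {"plan": [[[0,0,0],[0,0,0]],[[0,0,0],[0,0,0]],[[0,0,0],[0,0,0]],[[0,0,0],[0,0,0]],[[0,0,0],[0,0,0]],[[0,0,0],[0,0,0]],[[0,0,0],[0,0,0]]], "gripper": 0}}

```text
time: 18.0
eef_pos: [0.5741, -0.1236, 0.0519]
tcp_rot: [-0.054, 0.705, -0.705, 0.054]
contact_force: [-0.3, 0.3, 0.1]
opening: 0.996
```

Call:
{"api": "send_rows", "payload": {"plan": [[[0,-0.05,0],[0,0,0]],[[0,-0.2,0],[0,0,0]],[[0,-0.25,0],[0,0,0]],[[0,-0.25,0],[0,0,0]],[[0,-0.25,0],[0,0,0]],[[0,-0.15,0],[0,0,0]],[[0,0,0],[0,0,0]],[[0,0,0],[0,0,0]],[[0,0,0],[0,0,0]]]}}

```text
time: 18.9
eef_pos: [0.5731, -0.1233, 0.1881]
tcp_rot: [-0.055, 0.706, -0.705, 0.053]
contact_force: [0.2, -0.1, -0.6]
opening: 1.002
```

```bash
python3 tr.py; python3 jw.py
python3 - <<'E'
from rl import *
s=get_state();c=read_camera("wrist");print(s["eef_pos"].round(3),s["contact_force"].round(1))
a=c["img"][100:380,100:480];e=read_camera("scene")["img"][150:320,190:360]
cv2.imwrite("pics/w8.png",np.hstack([a,cv2.resize(e,(400,280),interpolation=2)]))
rep(c,s,"end")
E
```

```text
M [ 0.01  -0.038 -0.033  0.02   0.026 -0.018] mean -0.005 e6 -0.0 q6 1.033 t 19.15
top jaw None cork (array([-1. , 60.7]), 76)
scene jaw None cork (array([ 3.1, 59.3]), 139)
top px [280.95 190.33] area 67 loc [-1.  35.9]
top px [277.52 187.31] area 41 loc [ 4.2 43.8]
scene px [277.94 237.02] area 56 loc [ 1.6 35.4]
scene px [283.63 237.05] area 51 loc [ 5.3 44.3]
[ 0.574 -0.124  0.189] [-0.1 -0.7 -0.7]
end red -1.537 60 tool z -1.418 ring [(np.float64(36.4), np.float64(20.9)), (np.float64(-104.1), np.float64(31.4)), (np.float64(-152.4), np.float64(32.5))]
```

View pics/w8.png

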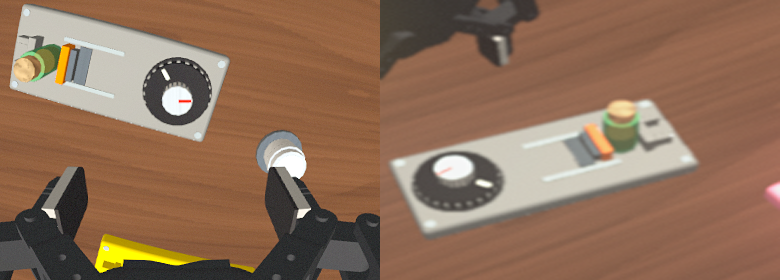

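The last picture shows the vial upright and held between jaw and stop. The hand is clear, the loupe is in place, and the ring mark (166,75) is unmoved relative to the stand. I recheck the red line's angle with averaged frames, since it reads slightly off.

Run:
```python
from rl import *
for i in range(4):
    s=get_state();c=read_camera("wrist");a=red(c,s)
    I=c["img"].astype(float);w=np.clip(I[...,2]-np.maximum(I[...,0],I[...,1])-40,0,None);b=np.zeros_like(w);u0,v0=281,201;b[v0-12:v0+13,u0-15:u0+16]=1;w*=b
    ys,xs=np.nonzero(w);ww=w[ys,xs];P=np.array([won(c,s,u,v,.052)[:2] for u,v in zip(xs,ys)]);m=(P*ww[:,None]).sum(0)/ww.sum();D=P-m;d=np.linalg.eigh((D*ww[:,None]).T@D)[1][:,1];d*=-np.sign(d[1])
    print(round(a[0],3),a[1],"w",round(np.arctan2(d[1],d[0]),3),len(xs),m.round(4),"from axis",round(np.arctan2(*(m-[.57476,-.12377])[::-1]),3))
```

```text
-1.163 62 w -1.426 40 [ 0.5751 -0.1309] from axis -1.524
-1.154 60 w -1.428 41 [ 0.5751 -0.1309] from axis -1.517
-1.351 60 w -1.408 41 [ 0.5751 -0.1307] from axis -1.526
-1.35 60 w -1.411 41 [ 0.5751 -0.1308] from axis -1.528
```

```bash
python3 -c "
from plant import *;print(get_state()['time']);print(sign_off())"
```

```text
19.5
the job is handed in; nothing more can be done
None
```

I stood the vial upright on the grey stand between the jaw and the stop, about midway along, and let go. I then turned only the silver knob about 1.28 rad clockwise, released it and raised the hand clear. I handed in at 19.5 s of the 72 s allowed, and sign-off gives no verdict.

**Clamping force:** I estimate about 10 N. The jaw stopped moving after about 7.75 mm, or 0.97 rad, and the knob went about 0.3 rad further. The wrist torque while turning rose roughly from 0.16 to 0.20–0.21 N m. That points lower, about 5–7 N, but the reading is noisy.

**Last checks:**
- The vial stayed upright and did not shift on release.
- The knob stayed where I left it. The plain red-line reading scattered (-1.15 to -1.54 rad), but a weighted reading gave -1.42 rad against -1.41 rad while still gripped.
- The ring mark read within about 1.5° of its start throughout and 0.9° off at the end; the limit is about 6.3°.
- I moved nothing near the loupe, spring clamp or paint pot. I did not measure their positions again.

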